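# Start the wing screw in the amplifier case

## Robot

A 6-joint arm with a two-finger parallel gripper is mounted at the origin on the work surface. World frame = base frame: x ahead of the robot, y to its left, z up, the work surface at z = 0. Lengths are in m, angles in rad, forces in N, time in s.
With the tool pointing down it reaches from about 0.35 to 0.975 m from the base axis. Payload 4.9 kg.
Tool frame: the origin (TCP) lies midway between the tips of the shut fingers; the grasp point (between the pads) lies 19 mm behind it; y points along the fingers, z is the direction in which the jaws open and shut, and the axes are right-handed (so a half turn about y gives the same grasp; the last joint's range is limited). The gripper opens to 85 mm and grips with 20 to 120 N. Pads are 22 mm wide; open, the fingers measure 114 mm over their backs; the gripper's body (76 mm by 85 mm) begins 54 mm behind the grasp point. The pads swing forward as they close: fully open they stand 13 mm farther back than shut.
Start: joints at [-1.269, 0.053, 1.613, -0, 1.476, -0.119], TCP at [0.255, -0.57, 0.231] pointing down, gripper open.
Joint ranges: [-3.01, 3.01], [-1.01, 2.22], [0.06, 2.58], [-1.02, 4.17], [0.09, 2.62], [-3.14, 3.14]. Speed limits (rad/s): [2.57, 2.57, 3.14, 3.14, 3.14, 3.14].

## Interface

Orientations are given as a unit quaternion [x, y, z, w].
In Python, from workcell import ctrl gives the robot as it stands. The module is installed in compiled form; this text tells all that it offers.
- The arm moves only by the tool apply_moves, never from a script. Its argument "targets" is a list that holds one entry, the list of rows, each a list of 5 numbers: the shift along the world's x, y, z in cm, then the turn about the world's z in rad, then the opening, from 0 (shut) to 1 (fully open). A call has 1 to 5 rows; each row shifts and turns the pose as measured when the row begins; what a row does not reach is not made up. A row lasts 1/10 s, in which the tool goes at most 50 mm and 8.59 degrees, less where a joint would pass 70% of its speed; a pose out of reach is approached as far as the arm can. A call is refused whole if a number of a shift passes 5 or a number of a turn 0.15, either way. A call with a gripper value outside its range is refused whole. The fingers move at their own pace and stop on an object; the grip force is fixed at half the most. Time passes only in rows, so rows that do not move let the fingers close. It gives the time, the measured TCP pose, the force and the opening at its end, in the units of the state.
- ctrl.get_obs(): the state, without advancing time (a new reading comes with each control period).
- ctrl.get_image(name): name is "scene" or "top" or "wrist"; returns (picture, depth): 400x640x3 uint8, red, green, blue; 400x640 float32, m along the optical axis (not along the pixel's ray), 0 where there is no reading.
- ctrl.get_calibration(name): a dict with "K" (3x3 intrinsics, pixels), "rvec" (rotation vector, rad) and "tvec" (3), from world to camera coordinates, as OpenCV has them. Camera axes: x right, y down, z forward; pixel columns grow to the right and rows downward; lengths in m; the calibration is good to about 2 mm. A picture is of the moment at which its call begins: read the wrist's pose just before it. get_calibration takes no time and is no camera call; for the wrist camera it gives the pose at the moment of the call.
- ctrl.finish_job(): hands the job in, once; it reports no verdict.
The state is a dict: "time_s": time; "q": joint angles; "joint_velocities": joint speeds; "effort": joint torques, N m; "ee_pos": TCP position; "ee_rot": TCP orientation; "ft_force": force on the tool from outside, world axes, zero at the start; "wrist_torque": the same for the moment, N m; "opening": finger opening in m.
Only numpy, scipy, OpenCV 4.12 (cv2) and the standard library are available. Lean on these libraries where they do the work, as an engineer would, in place of code of your own. Each camera call takes 0.05 s, during which the arm holds its last target.

## Task

Start the wing-head screw in the threaded boss of the open amplifier case without crossing the thread: turn it backward (counter-clockwise seen from above) in small steps until you notice it drop by one thread, then turn it forward one full turn from the place where it dropped. Finish while still holding the screw still by its wing, the gripper closed on it, and leave the loose things on the bench and in the case where they are.

Things in the scene. Friction and masses are not known exactly. Their poses are not given: they have to be found in the camera images.
- case: Fixed grey metal case without cover, 260 (its x) x 200 (its y) mm, walls 30 high; origin under its centre. Inside: transformer 47 high at case x +82, y +58; two black capacitors 39 high at x +105, y -35 and -65; a small round screw 31 high at x -105, y +75 (not the one meant); heat sink and board under 30 high. Nothing else within 50 mm of the wing screw's axis stands above 30.
- boss_top (a point): Centre of the top of the round aluminium boss, 40 mm wide, 44 high, at case x -30, y -20: the wing screw stands in it. Hidden inside is a right-hand thread of 6 mm pitch. At the start the screw's thread end lies on a flat land: backward it turns level and, 0.5 to 3 rad from the start, falls 6 mm into the thread; forward from the land a shoulder blocks it (do not force).
- screw: Steel wing-head screw, upright and captive in the boss: flat wing 44 mm long (its x), 12 thick (its y), 34 high, on a plain stem 14 thick. Origin on its axis, at the boss top at the start, sinking with the screw; the wing spans 26 to 60 mm above the origin, its top 104 above the bench at the start. About 0.2 kg, turns very easily (0.01 N m), sinks by its own weight unless clamped.
- screw_grip (a point): Grip point on the screw's axis in the wing, 11 mm below the wing's top, 49 above the screw's origin (93 above the bench at the start). Fingers closing along the screw's y take the wing from above. Clamped tight, the screw cannot fall: turn it backward between barely open fingers (about 16 mm apart), or let go often to see.
- screw_turn (a joint): Turning of the screw about its upright axis (rad): grows as it turns forward (clockwise from above), falls as it turns backward; counts on over several turns. Where the thread starts must be felt.
- screw_depth (a joint): How far the screw has sunk into the boss (m), under 0.001 at the start, about 0.006 just after the drop; then each forward turn sinks it 6 mm more (about 0.012 after one turn). Turned back past the drop it rises along the thread by 1 mm a rad and is blocked after about 1.9 rad. It can be lifted 2 mm at most.
- cap_knob: loose black round control knob, 26 wide, 15 high, lying in the case; origin under its centre (mm). To be left where it is.
- terminal_block: loose small grey block 30x18x14, lying in the case; origin under its centre (mm). To be left where it is.
- spool: loose metal spool, 56 wide, 40 high, on the bench; origin under its centre (mm). To be left where it is.
- spray: loose upright can, 52 wide, 150 high, on the bench; origin under its centre (mm). To be left where it is.
- screwdriver: loose screwdriver 200 long lying on the bench, handle to its -x (mm). To be left where it is.
- parts_tray: loose grey divided tray 120x90x30 on the bench; origin under its centre (mm). To be left where it is.
- beaker: loose grey cup, 70 wide, 90 high, on the bench; origin under its centre (mm). To be left where it is.

How it is judged:
On the way:
1. the screw, turned backward, has dropped by one thread (value of joint screw_depth above 0.003 m and value of joint screw_turn below 0.4 rad), for 0.1 s.
At the end, for the whole second after the job is handed in: After the drop (which happens at a screw_turn reading of about 0) the screw has been turned forward one turn, within 0.9 rad (screw_turn 5.38 to 7.18), is 10 to 14.5 mm deep, stands still (under 0.15 rad/s), and the fingers still grip it with over 4 N (value of joint screw_turn between 5.38 and 7.18 rad and value of joint screw_depth between 0.01 and 0.0145 m and contact force between the fingers and screw above 4 N and angular speed of screw below 0.15 rad/s); the arm keeps its last pose, push and grip.
It fails at once if a loose thing on the bench or in the case is pushed more than 30 mm from its place (distance of any of cap_knob, terminal_block, spool, spray, screwdriver, parts_tray, beaker from where it was at the start of the episode above 0.03 m).
It also fails if it takes over 72 s, if anything falls off the work surface, if the arm or the gripper's body presses on something with over 40 N, if the wrist force passes 120 N, or if a joint passes its speed limit or range.

## Working session

There is one attempt and no reset: what is moved stays moved. The work goes in short steps, Python scripts to look and compute and a tool call to move; the robot and the scene stay as the last step left them, time stands still between calls to the robot, and variables do not carry over. Pictures are saved under pics/ and viewed, and the job is handed in when it is done.

Besides the shell and the picture viewer there is one more tool, called after ">>>" by a JSON object that holds its "name" and its "arguments", one argument or row to a line. apply_moves: Moves the arm, as the interface text tells. Its arguments: {"type":"object","properties":{"targets":{"type":"array","items":{"type":"array","items":{"type":"array","items":{"type":"number"}}}}},"required":["targets"]}

```bash
mkdir -p pics; cat > h.py <<'E'
import numpy as np, cv2
from workcell import ctrl
from scipy.spatial.transform import Rotation as R
def snap(n,f):
    im,d=ctrl.get_image(n); c=ctrl.get_calibration(n)
    cv2.imwrite('pics/'+f+'.png',im[:,:,::-1]); np.savez('pics/'+f+'.npz',im=im,d=d,**{k:np.array(v) for k,v in c.items()})
    return im,d,c
def pts(d,c):
    K=np.array(c['K']);Rm=cv2.Rodrigues(np.array(c['rvec'],float))[0];t=np.array(c['tvec']).ravel()
    v,u=np.mgrid[0:d.shape[0],0:d.shape[1]]
    P=np.stack([(u-K[0,2])/K[0,0]*d,(v-K[1,2])/K[1,1]*d,d],-1)
    return (P-t)@Rm
E
python3 - <<'E'
from h import *
o=ctrl.get_obs();print(o)
for n in['top','scene','wrist']: 
    snap(n,n+'0')
E
```

```text
{'time_s': 0.0, 'q': array([-1.26901470e+00,  5.33322453e-02,  1.61428421e+00, -1.46107706e-05,
        1.47600773e+00, -1.18991749e-01]), 'joint_velocities': array([ 0.00022712, -0.00235575, -0.0010691 ,  0.00239055,  0.00052565,
       -0.00054645]), 'effort': array([-1.21066070e-03, -3.93677008e+01, -3.70180106e+01, -3.06695802e-04,
        6.81858743e-03,  3.47613394e-06]), 'ee_pos': array([ 0.25510694, -0.5698853 ,  0.23008413]), 'ee_rot': array([-0.1477419 ,  0.69222957, -0.69079999,  0.14760056]), 'ft_force': array([ 0.50700793, -0.33986288,  1.12219285]), 'wrist_torque': array([ 0.01748002, -0.03105281, -0.01078134]), 'opening': 0.08525793208173124}
```

View pics/top0.png

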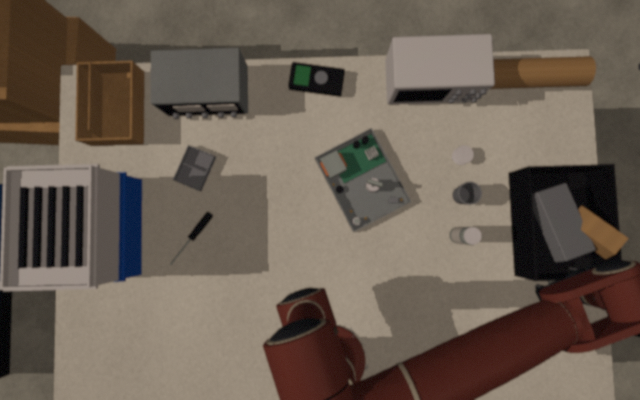

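View pics/scene0.png

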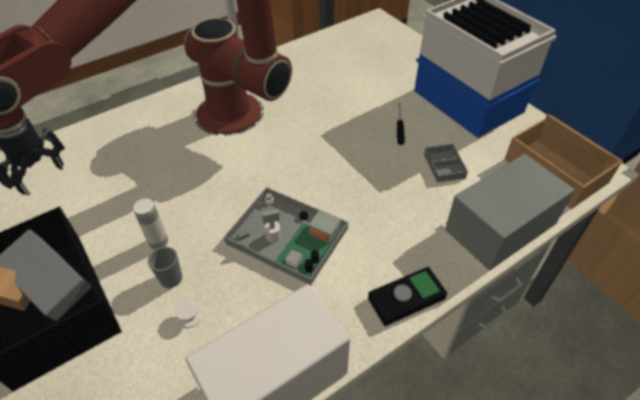

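View pics/wrist0.png

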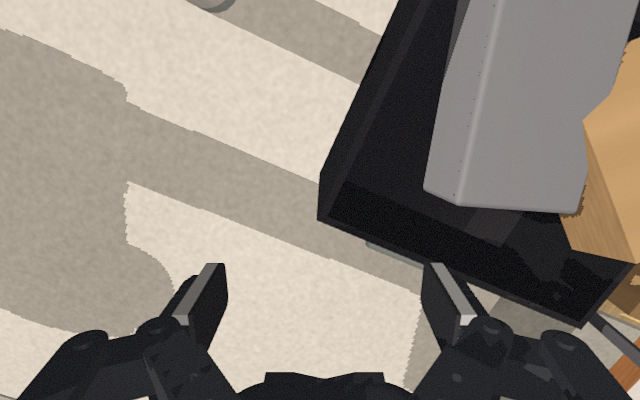

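The top view shows the case around (362,180) with the wing screw near (374,185). The spray can is near (466,235), the beaker at (466,193) and the spool at (462,156). Next I'll measure it by depth.

```bash
python3 - <<'E'
from h import *
for n in['top0','scene0']:
    z=np.load(f'pics/{n}.npz');P=pts(z['d'],z)
    x,y,h=P[...,0],P[...,1],P[...,2]
    if n=='top0':
        print(P[180,362],P[185,374],P[380,450])
        for (u,v) in [(355,230),(410,197),(372,131),(317,158)]: print('corner',(u,v),P[v,u])
        for nm,(u,v) in dict(spray=(470,235),beaker=(466,190),spool=(462,156)).items(): print(nm,P[v,u])
        u0=(374,185)
    reg=(z['d']>0)&(x>.3)&(x<.75)&(y>-.3)&(y<.15)
    m=reg&(h>.08)&(h<.12)
    k,l,s,c=cv2.connectedComponentsWithStats(m.astype('uint8'))
    for i in range(1,k):
        q=P[l==i]; 
        if len(q)>4: print(n,s[i],q.mean(0),q.min(0),q.max(0))
    im=z['im']
    U={'top0':(374,185),'scene0':(285,232)}[n]
    a=60
    crop=im[U[1]-a:U[1]+a,U[0]-a:U[0]+a,::-1]
    cv2.imwrite(f'pics/{n}c.png',cv2.resize(crop,(600,600),interpolation=cv2.INTER_CUBIC))
E
```

```text
[ 0.54799204 -0.11527364 -0.00305427] [ 0.52220955 -0.14267008  0.08882412] [ 0.15141184 -0.19389428  0.6503293 ]
corner (355, 230) [ 0.39214132 -0.08685154  0.02417555]
corner (410, 197) [ 0.49022845 -0.26244417  0.0013341 ]
corner (372, 131) [ 0.69645491 -0.14878517  0.02686693]
corner (317, 158) [6.21099725e-01 2.42574811e-02 5.93639898e-04]
spray [ 0.3708021  -0.39552608  0.14910165]
beaker [ 0.50716562 -0.43575067  0.00503881]
spool [ 0.60891665 -0.41895067  0.03687852]
top0 [367 179  16   9  75] [ 0.52729679 -0.14348284  0.09988677] [ 0.51622211 -0.16479839  0.08001286] [ 0.5390974  -0.12214655  0.10682951]
scene0 [262 210  18  12 160] [ 0.53341745 -0.14591298  0.09569154] [ 0.51905238 -0.16624365  0.08024195] [ 0.54439424 -0.12423969  0.10737763]
```

```bash
python3 -c "
import cv2,numpy as np
a=cv2.imread('pics/top0c.png');b=cv2.imread('pics/scene0c.png')
cv2.imwrite('pics/c0.png',cv2.resize(np.hstack([a,b]),(800,400)))"
```

```text
(no output)
```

View pics/c0.png

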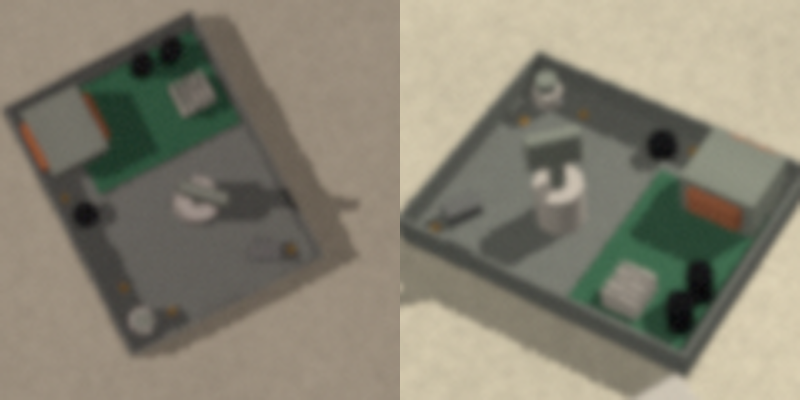

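```bash
cat >> h.py <<'E'
def yaw():
    o=ctrl.get_obs();M=R.from_quat(o['ee_rot']).as_matrix()
    print('t',round(o['time_s'],2),'pos',o['ee_pos'].round(4),'jaw yaw',round(float(np.arctan2(M[1,2],M[0,2])),4),'q6',o['q'].round(3)[5],'q',o['q'].round(2),'F',o['ft_force'].round(2),'T',o['wrist_torque'].round(3),'op',round(o['opening'],4)); 
    return o
E
python3 - <<'E'
from h import *
yaw(); print(R.from_quat(ctrl.get_obs()['ee_rot']).as_matrix().round(3))
for n in['top0','scene0']:
    z=np.load(f'pics/{n}.npz');P=pts(z['d'],z)
    m=(abs(P[...,0]-.53)<.04)&(abs(P[...,1]+.145)<.04)&(P[...,2]>.099)&(P[...,2]<.115)
    q=P[m];c=q.mean(0);w,V=np.linalg.eigh(np.cov(q[:,:2].T));print(n,len(q),c,w**.5,np.arctan2(*V[::-1,1]))
E
```

```text
t 0.15 pos [ 0.2552 -0.57    0.2303] jaw yaw -1.15 q6 -0.119 q [-1.27  0.05  1.61 -0.    1.48 -0.12] F [-0.38 -0.42 -0.12] T [ 0.021 -0.019 -0.026] op 0.0853
[[-0.913 -0.001  0.409]
 [-0.409  0.002 -0.913]
 [-0.    -1.    -0.002]]
top0 54 [ 0.52791596 -0.14403843  0.10252799] [0.00337635 0.01278103] 1.2293652891003783
scene0 76 [ 0.53181278 -0.1450878   0.10260736] [0.00372651 0.01254941] 1.229798573267534
```

>>> {"name": "apply_moves", "arguments": {
  "targets": [
    [[2.5, 3.5, 0.5, 0, 1], [2.5, 3.9, 0, 0, 1], [2.5, 3.9, 0, 0, 1], [2.5, 3.9, 0, 0, 1], [2.5, 3.9, 0, 0, 1]]
  ]
}}

```text
time_s: 0.65
ee_pos: [0.3794, -0.376, 0.2326]
ee_rot: [-0.145, 0.694, -0.691, 0.144]
ft_force: [0.4, 0.4, 0.4]
opening: 0.0854
```

```bash
python3 -c "
from h import *
yaw()"
```

```text
t 0.65 pos [ 0.3794 -0.376   0.2326] jaw yaw -1.1606 q6 0.24 q [-0.92 -0.16  1.82  0.    1.49  0.24] F [0.38 0.45 0.38] T [-0.015 -0.018 -0.042] op 0.0854
```

>>> {"name": "apply_moves", "arguments": {
  "targets": [
    [[3.0, 4.0, 0, 0.14, 1], [3.0, 4.0, 0, 0.14, 1], [3.0, 4.0, 0, 0.14, 1], [3.0, 4.0, 0, 0.14, 1], [3.0, 4.0, 0, 0.14, 1]]
  ]
}}

```text
time_s: 1.15
ee_pos: [0.527, -0.1738, 0.2316]
ee_rot: [-0.381, 0.597, -0.595, 0.379]
ft_force: [0.2, -0.3, -0.2]
opening: 0.0853
```

```bash
python3 -c "
from h import *
yaw(); snap('wrist','w1')"
```

```text
t 1.15 pos [ 0.527  -0.1738  0.2316] jaw yaw -0.4351 q6 -0.017 q [-0.45 -0.11  1.77 -0.    1.48 -0.02] F [ 0.23 -0.35 -0.24] T [-0.008 -0.02   0.012] op 0.0853
```

View pics/w1.png

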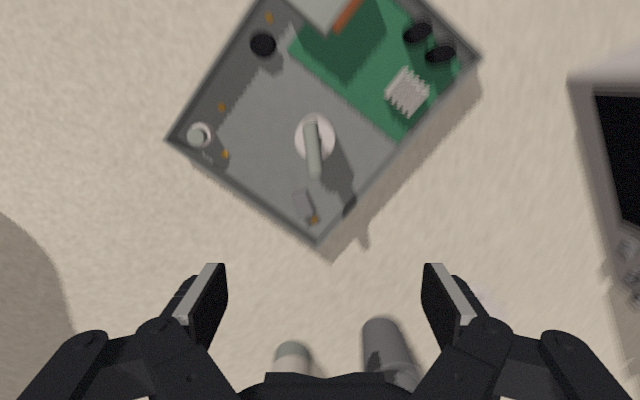

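The wrist view shows the wing from about (310,125) to (315,175), nearly in line with the gripper.

```bash
cat >> h.py <<'E'
def wing(f,cx=.53,cy=-.145,zlo=.097,zhi=.115,r=.035):
    z=np.load(f'pics/{f}.npz');P=pts(z['d'],z)
    m=(np.hypot(P[...,0]-cx,P[...,1]-cy)<r)&(P[...,2]>zlo)&(P[...,2]<zhi)
    q=P[m]
    if len(q)<20: print('few',len(q));return
    (c,s,a)=cv2.minAreaRect((q[:,:2]*1000).astype(np.float32))
    w,V=np.linalg.eigh(np.cov(q[:,:2].T))
    print(f,len(q),'mean',q.mean(0).round(4),'rect',np.round(c,1),np.round(s,1),'ang',np.arctan2(*V[::-1,1])%np.pi,'ztop med',np.median(q[:,2]).round(4),'p90',np.percentile(q[:,2],90).round(4))
E
python3 -c "
from h import *
wing('w1')"
```

```text
w1 793 mean [ 0.5312 -0.1365  0.1053] rect [ 530.5 -137.6] [44.3 12. ] ang 1.2565904282001543 ztop med 0.1056 p90 0.1067
```

>>> {"name": "apply_moves", "arguments": {
  "targets": [
    [[0.1, 1.5, -3, 0.09, 1], [0.1, 1.3, -3, 0, 1], [0, 0, 0, 0, 1]]
  ]
}}

```text
time_s: 1.5
ee_pos: [0.5342, -0.1354, 0.1706]
ee_rot: [-0.412, 0.576, -0.572, 0.414]
ft_force: [-0.3, 0.3, -0.3]
opening: 0.0852
```

```bash
python3 -c "
from h import *
yaw(); snap('wrist','w2');wing('w2')"
```

```text
t 1.5 pos [ 0.5342 -0.1354  0.1706] jaw yaw -0.3234 q6 -0.063 q [-0.39 -0.08  1.84  0.    1.38 -0.06] F [-0.31  0.26 -0.29] T [ 0.01  -0.009  0.015] op 0.0852
w2 1076 mean [ 0.5295 -0.1429  0.1075] rect [ 528.7 -144.8] [43.2 11.5] ang 1.248407779586008 ztop med 0.1079 p90 0.1089
```

View pics/w2.png

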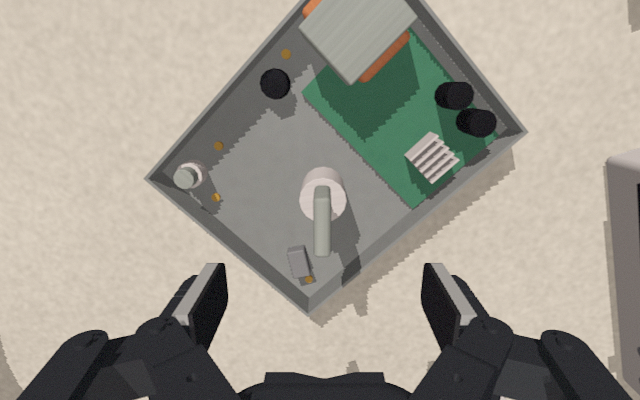

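>>> {"name": "apply_moves", "arguments": {
  "targets": [
    [[-0.5, -1.0, 0, 0, 0.5], [0, 0, -2.5, 0, 0.5], [0, 0, -2.5, 0, 0.5], [0, 0, 0, 0, 0.5]]
  ]
}}

```text
time_s: 1.95
ee_pos: [0.5327, -0.1541, 0.1304]
ee_rot: [0.408, -0.571, 0.579, -0.415]
ft_force: [-0.4, -0.1, -0.7]
opening: 0.0427
```

```bash
python3 -c "
from h import *
yaw(); snap('wrist','w3');wing('w3');snap('scene','s3');wing('s3')"
```

```text
t 1.95 pos [ 0.5327 -0.1541  0.1304] jaw yaw -0.3286 q6 -0.089 q [-0.42 -0.04  1.88  0.    1.29 -0.09] F [-0.44 -0.08 -0.66] T [ 0.039  0.046 -0.003] op 0.0427
w3 1673 mean [ 0.5298 -0.1424  0.1073] rect [ 529.1 -144.4] [43.9 12. ] ang 1.2522946304495408 ztop med 0.1078 p90 0.1087
s3 44 mean [ 0.5338 -0.1416  0.1015] rect [ 531.9 -145.2] [42.3 13.7] ang 1.2798284615409181 ztop med 0.1018 p90 0.1044
```

View pics/w3.png

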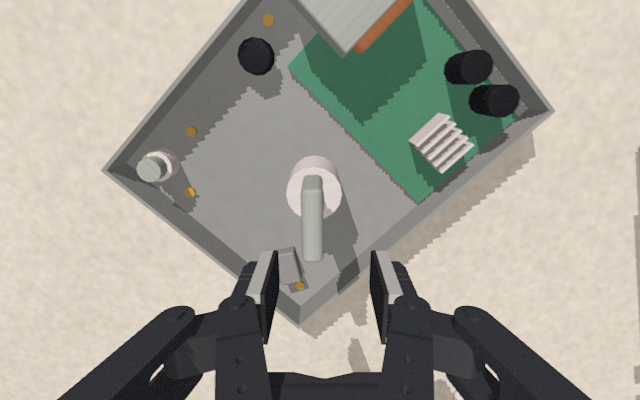

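The wing spans (311,180)-(312,260), centred between the fingers at (260,290) and (383,290) but about 1 cm farther out along y. I'll correct that and descend.

>>> {"name": "apply_moves", "arguments": {
  "targets": [
    [[-0.35, 0.95, 0, 0, 0.45], [0, 0, 0, 0, 0.45]]
  ]
}}

```text
time_s: 2.25
ee_pos: [0.5328, -0.1464, 0.138]
ee_rot: [0.406, -0.568, 0.583, -0.416]
ft_force: [-0.0, 0.0, -0.1]
opening: 0.0381
```

```bash
python3 -c "
from h import *
yaw(); snap('wrist','w4');wing('w4')"
```

```text
t 2.25 pos [ 0.5328 -0.1464  0.138 ] jaw yaw -0.3302 q6 -0.075 q [-0.4  -0.06  1.89  0.    1.29 -0.07] F [-0.04  0.   -0.08] T [-0.045 -0.008  0.028] op 0.0381
w4 1516 mean [ 0.5289 -0.1423  0.1055] rect [ 528.1 -144.2] [43.6 12. ] ang 1.2492620293116015 ztop med 0.1059 p90 0.1068
```

View pics/w4.png

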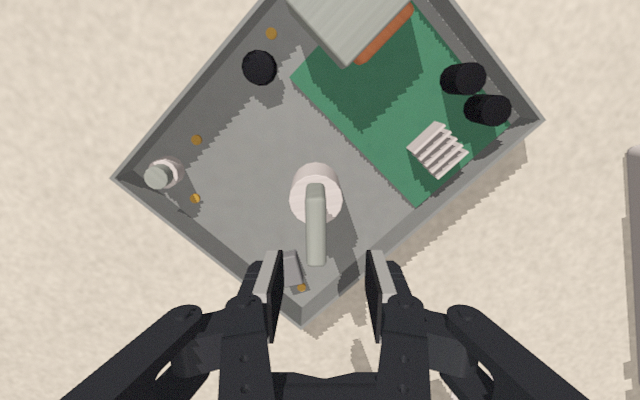

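>>> {"name": "apply_moves", "arguments": {
  "targets": [
    [[-0.4, 0.2, -1.0, 0, 0.45], [0, 0, 0, 0, 0.45], [0, 0, 0, 0, 0.45]]
  ]
}}

```text
time_s: 2.6
ee_pos: [0.5297, -0.1448, 0.1294]
ee_rot: [0.405, -0.566, 0.584, -0.417]
ft_force: [-1.1, -0.2, -0.2]
opening: 0.0382
```

```bash
cat >> h.py <<'E'
def tilt():
    M=R.from_quat(ctrl.get_obs()['ee_rot']).as_matrix();print('tool y axis',M[:,1].round(3))
E
python3 -c "
from h import *
yaw(); tilt();snap('wrist','w5');wing('w5')"
```

```text
t 2.6 pos [ 0.5297 -0.1448  0.1294] jaw yaw -0.3293 q6 -0.074 q [-0.4  -0.06  1.9   0.    1.27 -0.07] F [-1.13 -0.18 -0.23] T [-0.043  0.001  0.021] op 0.0382
tool y axis [ 0.028 -0.01  -1.   ]
w5 1586 mean [ 0.5279 -0.1415  0.1048] rect [ 527.3 -143.3] [43.6 11.7] ang 1.2475244210829584 ztop med 0.1051 p90 0.106
```

>>> {"name": "apply_moves", "arguments": {
  "targets": [
    [[-0.1, 0, -1.8, 0, 0.45], [0, 0, -1.8, 0, 0.45], [0, 0, -1.6, 0, 0.4], [0, 0, 0, 0, 0.3], [0, 0, 0, 0, 0.3]]
  ]
}}

```text
time_s: 3.15
ee_pos: [0.5292, -0.1448, 0.0766]
ee_rot: [0.405, -0.566, 0.584, -0.418]
ft_force: [0.0, -0.1, 0.3]
opening: 0.0257
```

```bash
python3 -c "
from h import *
yaw(); tilt();snap('wrist','w6');wing('w6')"
```

```text
t 3.15 pos [ 0.5292 -0.1448  0.0766] jaw yaw -0.3288 q6 -0.076 q [-0.4   0.    1.94  0.    1.17 -0.08] F [ 0.03 -0.09  0.29] T [ 0.024 -0.006  0.006] op 0.0257
tool y axis [ 0.029 -0.01  -1.   ]
w6 4806 mean [ 0.5288 -0.1394  0.1054] rect [ 527.5 -139.7] [40.9 42.1] ang 2.767327560763865 ztop med 0.1055 p90 0.11
```

View pics/w6.png

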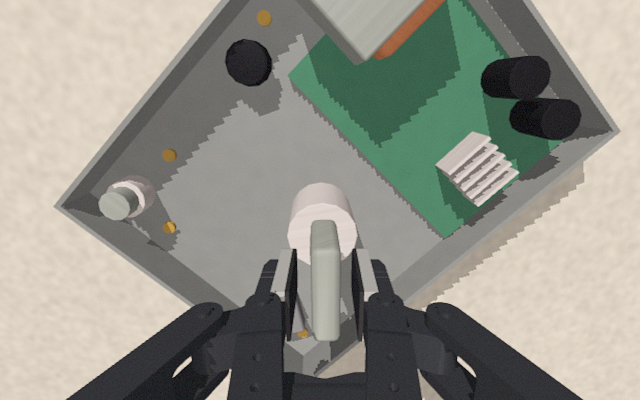

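The wing spans (325,222)-(325,340) between the open pads, with the boss top ring behind it. I'll close to about 16 mm and start turning backward.

```bash
cat >> h.py <<'E'
def look(f):
    o=yaw();tilt();snap('wrist',f);z=np.load(f'pics/{f}.npz');P=pts(z['d'],z)
    im=z['im'].astype(int);h=P[...,2]
    near=np.hypot(P[...,0]-.5285,P[...,1]+.1445)<.03
    br=im.max(-1)
    bright=(br>100)
    w=near&bright&(h>.080)&(h<.112)
    b=near&bright&(h>.034)&(h<.056)
    k,l,s,c=cv2.connectedComponentsWithStats(w.astype('uint8'))
    i=1+np.argmax(s[1:,4]);q=P[l==i]
    hz=np.median(q[:,2]);top=q[q[:,2]>hz-.004]
    bb=P[b];hb=np.histogram(bb[:,2],40);pk=hb[1][hb[0].argmax()]
    (cc,ss,a)=cv2.minAreaRect((top[:,:2]*1000).astype(np.float32))
    V=np.linalg.eigh(np.cov(top[:,:2].T))[1]
    print('WING top',hz.round(4),'boss',np.round(pk,4),'diff',np.round(hz-pk,4),'n',len(top),len(bb),'rect',np.round(cc,1),np.round(ss,1),'ang',np.round(np.arctan2(*V[::-1,1])%np.pi,3),'px',s[i])
E
python3 -c "
from h import *
look('w6b')"
```

```text
t 3.2 pos [ 0.529  -0.1448  0.0765] jaw yaw -0.3289 q6 -0.075 q [-0.4   0.    1.94  0.    1.17 -0.08] F [ 0.46 -0.26 -0.25] T [ 0.04   0.06  -0.019] op 0.0256
tool y axis [ 0.029 -0.01  -1.   ]
WING top 0.1057 boss 0.046 diff 0.0597 n 2772 2542 rect [ 528.1 -143.7] [43.9 12. ] ang 1.247 px [ 310  223   31  119 3369]
```

>>> {"name": "apply_moves", "arguments": {
  "targets": [
    [[-0.05, 0, 0, 0, 0.19], [0, 0, 0, 0, 0.19], [0, 0, 0, 0.1, 0.19], [0, 0, 0, 0.1, 0.19], [0, 0, 0, 0, 0.19]]
  ]
}}

```text
time_s: 3.75
ee_pos: [0.5301, -0.1452, 0.0801]
ee_rot: [0.461, -0.52, 0.539, -0.476]
ft_force: [-0.8, -0.2, 0.8]
opening: 0.0163
```

```bash
python3 -c "
from h import *
look('w7')"
```

```text
t 3.75 pos [ 0.5301 -0.1452  0.0801] jaw yaw -0.1221 q6 -0.289 q [-0.41 -0.    1.94  0.01  1.18 -0.29] F [-0.82 -0.22  0.76] T [ 0.043  0.107 -0.046] op 0.0163
tool y axis [ 0.035 -0.005 -0.999]
WING top 0.1052 boss 0.0455 diff 0.0597 n 2818 2196 rect [ 532.3 -145. ] [44.5 21.4] ang 1.286 px [ 304  220   61  116 3653]
```

View pics/w7.png

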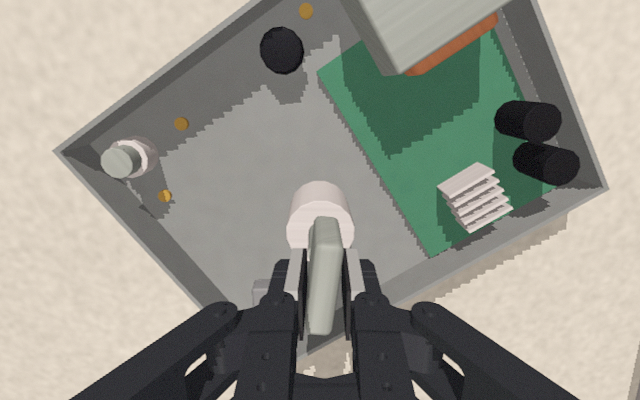

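>>> {"name": "apply_moves", "arguments": {
  "targets": [
    [[-0.05, 0, -0.15, 0.13, 0.19], [0, 0, -0.05, 0.13, 0.19], [0, 0, 0, 0, 0.19]]
  ]
}}

```text
time_s: 4.1
ee_pos: [0.5298, -0.1451, 0.08]
ee_rot: [-0.524, 0.456, -0.472, 0.543]
ft_force: [-0.3, -0.6, -0.8]
opening: 0.0161
```

```bash
python3 -c "
from h import *
look('w8')"
```

```text
t 4.1 pos [ 0.5298 -0.1451  0.08  ] jaw yaw 0.1384 q6 -0.558 q [-0.41 -0.    1.94  0.02  1.18 -0.56] F [-0.25 -0.61 -0.82] T [-0.017  0.1    0.042] op 0.0161
tool y axis [ 0.035  0.004 -0.999]
WING top 0.1052 boss 0.0461 diff 0.0591 n 2837 2185 rect [ 532.2 -143.8] [44.5 20.9] ang 1.516 px [ 305  220   60  116 3560]
```

View pics/w8.png

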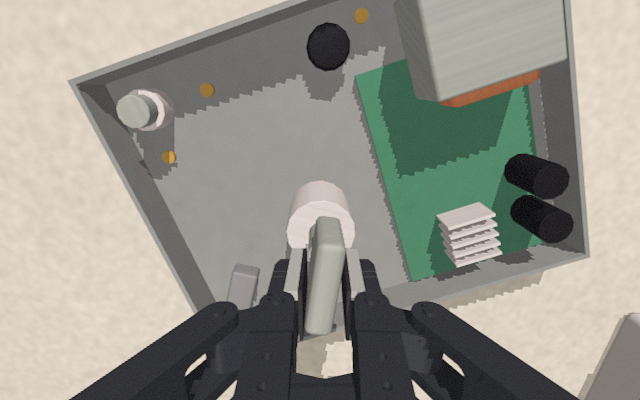

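>>> {"name": "apply_moves", "arguments": {
  "targets": [
    [[-0.1, 0, -0.4, 0.13, 0.19], [0, 0, -0.1, 0.13, 0.19], [0, 0, 0, 0, 0.19]]
  ]
}}

```text
time_s: 4.45
ee_pos: [0.5302, -0.1455, 0.0776]
ee_rot: [-0.578, 0.384, -0.4, 0.599]
ft_force: [-0.9, 0.1, 0.7]
opening: 0.0163
```

```bash
python3 -c "
from h import *
look('w9')"
```

```text
t 4.45 pos [ 0.5302 -0.1455  0.0776] jaw yaw 0.3939 q6 -0.82 q [-0.42  0.    1.93  0.03  1.18 -0.82] F [-0.9   0.08  0.73] T [-0.035  0.085 -0.002] op 0.0163
tool y axis [ 0.035  0.012 -0.999]
WING top 0.1051 boss 0.0459 diff 0.0592 n 2926 2231 rect [ 531.8 -142.7] [20.8 43.9] ang 1.779 px [ 305  220   60  118 3821]
```

>>> {"name": "apply_moves", "arguments": {
  "targets": [
    [[-0.1, 0.05, -0.4, 0.13, 0.19], [0, 0, -0.1, 0.1, 0.19], [0, 0, 0, 0, 0.19]]
  ]
}}

```text
time_s: 4.8
ee_pos: [0.5304, -0.1456, 0.0749]
ee_rot: [-0.617, 0.317, -0.332, 0.639]
ft_force: [-0.9, -0.5, -0.2]
opening: 0.0161
```

```bash
python3 -c "
from h import *
look('w10')"
```

```text
t 4.8 pos [ 0.5304 -0.1456  0.0749] jaw yaw 0.6164 q6 -1.048 q [-0.42  0.01  1.93  0.03  1.18 -1.05] F [-0.89 -0.54 -0.19] T [-0.006  0.087 -0.012] op 0.0161
tool y axis [ 0.034  0.018 -0.999]
WING top 0.1049 boss 0.0455 diff 0.0594 n 3049 2268 rect [ 531.4 -142.2] [20.7 44.7] ang 1.999 px [ 304  222   61  120 4135]
```

>>> {"name": "apply_moves", "arguments": {
  "targets": [
    [[-0.2, 0.1, -0.1, 0.12, 0.19], [0, 0, 0, 0.12, 0.19], [0, 0, 0, 0, 0.19]]
  ]
}}

```text
time_s: 5.15
ee_pos: [0.5301, -0.1448, 0.0744]
ee_rot: [-0.649, 0.241, -0.257, 0.674]
ft_force: [-0.2, -0.0, 0.1]
opening: 0.0163
```

```bash
python3 -c "
from h import *
look('w11')"
```

```text
t 5.15 pos [ 0.5301 -0.1448  0.0744] jaw yaw 0.8501 q6 -1.286 q [-0.42  0.01  1.93  0.04  1.18 -1.29] F [-0.18 -0.04  0.11] T [-0.066 -0.008  0.007] op 0.0163
tool y axis [ 0.034  0.025 -0.999]
WING top 0.1049 boss 0.0455 diff 0.0594 n 3026 2254 rect [ 530.6 -141.4] [20.5 44.3] ang 2.226 px [ 305  224   60  121 4164]
```

>>> {"name": "apply_moves", "arguments": {
  "targets": [
    [[-0.2, 0, 0, 0.12, 0.19], [0, 0, 0, 0.12, 0.19], [0, 0, 0, 0, 0.19]]
  ]
}}

```text
time_s: 5.5
ee_pos: [0.5295, -0.1445, 0.0744]
ee_rot: [-0.672, 0.163, -0.179, 0.7]
ft_force: [-0.6, -0.8, -0.5]
opening: 0.0159
```

```bash
python3 -c "
from h import *
look('w12')"
```

```text
t 5.5 pos [ 0.5295 -0.1445  0.0744] jaw yaw 1.0825 q6 -1.523 q [-0.42  0.01  1.93  0.05  1.18 -1.52] F [-0.63 -0.77 -0.47] T [ 0.029 -0.034 -0.022] op 0.0159
tool y axis [ 0.031  0.033 -0.999]
WING top 0.1049 boss 0.0454 diff 0.0594 n 2981 2259 rect [ 529.6 -140.9] [20.4 43.8] ang 2.471 px [ 306  225   59  121 4171]
```

View pics/w12.png

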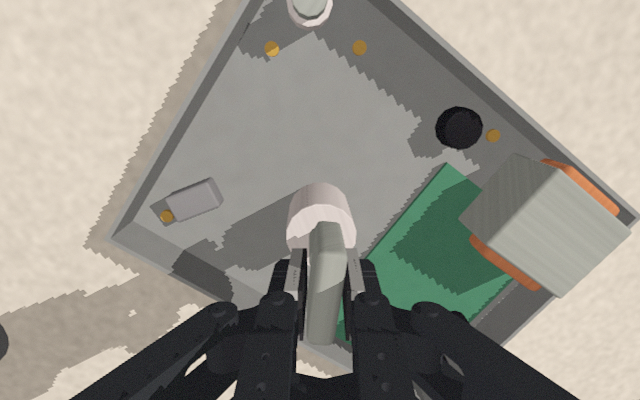

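The wing at (325,225)-(325,340) still follows, with no drop yet after about 1.2 rad.

>>> {"name": "apply_moves", "arguments": {
  "targets": [
    [[-0.1, 0, 0, 0.12, 0.19], [0, 0, 0, 0.12, 0.19], [0, 0, 0, 0, 0.2]]
  ]
}}

```text
time_s: 5.85
ee_pos: [0.5292, -0.1442, 0.0745]
ee_rot: [-0.686, 0.083, -0.097, 0.716]
ft_force: [-0.2, -0.2, -0.8]
opening: 0.0166
```

```bash
python3 -c "
from h import *
look('w13')"
```

```text
t 5.85 pos [ 0.5292 -0.1442  0.0745] jaw yaw 1.3149 q6 -1.758 q [-0.43  0.01  1.93  0.05  1.19 -1.76] F [-0.18 -0.17 -0.79] T [-0.042  0.015 -0.025] op 0.0166
tool y axis [ 0.025  0.039 -0.999]
WING top 0.1049 boss 0.0456 diff 0.0593 n 2970 2273 rect [ 528.8 -140.3] [20.6 44.4] ang 2.686 px [ 305  225   61  121 4158]
```

>>> {"name": "apply_moves", "arguments": {
  "targets": [
    [[0, 0, 0, 0.12, 0.19], [0, 0, 0, 0.12, 0.19], [0, 0, 0, 0, 0.2]]
  ]
}}

```text
time_s: 6.2
ee_pos: [0.529, -0.1442, 0.0743]
ee_rot: [-0.691, 0.004, -0.014, 0.722]
ft_force: [-0.3, 1.0, 0.5]
opening: 0.0171
```

```bash
python3 -c "
from h import *
look('w14')"
```

```text
t 6.2 pos [ 0.529  -0.1442  0.0743] jaw yaw 1.5468 q6 -1.99 q [-0.43  0.02  1.92  0.05  1.2  -1.99] F [-0.29  1.03  0.46] T [-0.003  0.003 -0.034] op 0.0171
tool y axis [ 0.015  0.044 -0.999]
WING top 0.1048 boss 0.0455 diff 0.0593 n 2976 2270 rect [ 528.  -141.2] [18.9 44.4] ang 2.926 px [ 305  226   60  121 4163]
```

>>> {"name": "apply_moves", "arguments": {
  "targets": [
    [[0, 0, 0, 0.12, 0.19], [0, 0, 0, 0.12, 0.19], [0, 0, 0, 0, 0.2]]
  ]
}}

```text
time_s: 6.55
ee_pos: [0.5286, -0.1441, 0.0741]
ee_rot: [-0.687, -0.076, 0.07, 0.719]
ft_force: [0.1, 0.2, -0.4]
opening: 0.0168
```

```bash
python3 -c "
from h import *
look('w15')"
```

```text
t 6.55 pos [ 0.5286 -0.1441  0.0741] jaw yaw 1.7786 q6 -2.219 q [-0.42  0.03  1.91  0.05  1.21 -2.22] F [ 0.09  0.22 -0.4 ] T [ 0.018  0.042 -0.005] op 0.0168
tool y axis [ 0.004  0.045 -0.999]
WING top 0.105 boss 0.0455 diff 0.0594 n 2779 2266 rect [ 527.4 -144.4] [44.2 12.3] ang 0.072 px [ 305  227   41  120 3644]
```

>>> {"name": "apply_moves", "arguments": {
  "targets": [
    [[0, 0, 0, 0.12, 0.19], [0, 0, 0, 0.12, 0.19], [0, 0, 0, 0, 0.2]]
  ]
}}

```text
time_s: 6.9
ee_pos: [0.5283, -0.1443, 0.0739]
ee_rot: [-0.674, -0.155, 0.153, 0.706]
ft_force: [0.2, -0.0, -0.1]
opening: 0.0173
```

```bash
python3 -c "
from h import *
look('w16')"
```

```text
t 6.9 pos [ 0.5283 -0.1443  0.0739] jaw yaw 2.0102 q6 -2.446 q [-0.42  0.03  1.91  0.04  1.22 -2.45] F [ 0.2  -0.02 -0.1 ] T [ 0.006 -0.011 -0.023] op 0.0173
tool y axis [-0.007  0.044 -0.999]
WING top 0.105 boss 0.0455 diff 0.0595 n 2804 2260 rect [ 527.6 -144.6] [44.5 12.1] ang 0.304 px [ 305  227   42  121 3695]
```

>>> {"name": "apply_moves", "arguments": {
  "targets": [
    [[0, 0, 0, 0.12, 0.19], [0, 0, 0, 0.12, 0.19], [0, 0, 0, 0, 0.2]]
  ]
}}

```text
time_s: 7.25
ee_pos: [0.5279, -0.1445, 0.0736]
ee_rot: [-0.652, -0.232, 0.234, 0.683]
ft_force: [-0.6, -0.1, 0.9]
opening: 0.0168
```

```bash
python3 -c "
from h import *
look('w17')"
```

```text
t 7.25 pos [ 0.5279 -0.1445  0.0736] jaw yaw 2.242 q6 -2.672 q [-0.42  0.04  1.9   0.03  1.23 -2.67] F [-0.65 -0.06  0.91] T [-0.033 -0.028  0.037] op 0.0168
tool y axis [-0.018  0.041 -0.999]
WING top 0.1041 boss 0.0454 diff 0.0586 n 2793 2233 rect [ 527.5 -144.7] [44.  12.1] ang 0.55 px [ 305  228   41  119 3568]
```

View pics/w17.png

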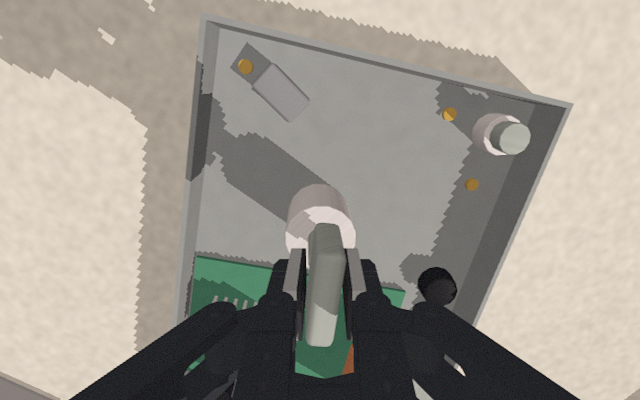

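The wing reads 1 mm lower, so it may be starting to fall. I'll open slightly and wait to see.

>>> {"name": "apply_moves", "arguments": {
  "targets": [
    [[0, 0, 0, 0, 0.26], [0, 0, 0, 0, 0.26], [0, 0, 0, 0, 0.26]]
  ]
}}

```text
time_s: 7.6
ee_pos: [0.5276, -0.1444, 0.0735]
ee_rot: [-0.653, -0.228, 0.231, 0.684]
ft_force: [-0.6, -0.1, -0.6]
opening: 0.0222
```

```bash
python3 -c "
from h import *
look('w18')"
```

```text
t 7.6 pos [ 0.5276 -0.1444  0.0735] jaw yaw 2.2318 q6 -2.662 q [-0.42  0.04  1.9   0.03  1.23 -2.66] F [-0.62 -0.07 -0.58] T [ 0.012  0.016 -0.06 ] op 0.0222
tool y axis [-0.018  0.041 -0.999]
WING top 0.0994 boss 0.0459 diff 0.0535 n 2582 2320 rect [ 527.6 -144.6] [43.8 12.1] ang 0.586 px [ 306  228   36  111 3054]
```

The screw has dropped 6 mm: wing above boss went from 59.4 to 53.5 mm, with the wing at about 0.57 rad mod π. Now I'll turn forward, loosely gripped, while following it down.

>>> {"name": "apply_moves", "arguments": {
  "targets": [
    [[0, 0, -0.3, 0, 0.19], [0, 0, -0.2, -0.1, 0.19], [0, 0, 0, -0.13, 0.19], [0, 0, 0, -0.13, 0.19], [0, 0, 0, -0.13, 0.19]]
  ]
}}

```text
time_s: 8.15
ee_pos: [0.5282, -0.1444, 0.0679]
ee_rot: [-0.69, -0.056, 0.05, 0.72]
ft_force: [-0.4, 1.6, 0.5]
opening: 0.0164
```

```bash
python3 -c "
from h import *
look('w19')"
```

```text
t 8.15 pos [ 0.5282 -0.1444  0.0679] jaw yaw 1.7208 q6 -2.162 q [-0.42  0.03  1.92  0.05  1.2  -2.16] F [-0.44  1.56  0.51] T [ 0.075 -0.     0.038] op 0.0164
tool y axis [ 0.006  0.044 -0.999]
WING top 0.099 boss 0.0454 diff 0.0536 n 2669 2225 rect [ 527.5 -144.4] [44.5 12.2] ang 0.302 px [ 303  234   43  114 3156]
```

View pics/w19.png

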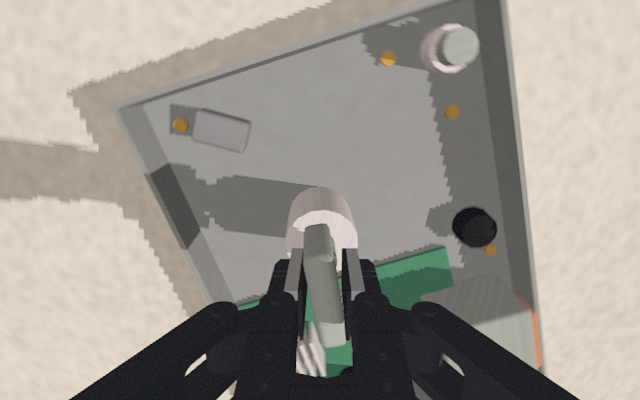

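The wing now leads the other way between the pads, from (318,228) to (330,345). It turned forward about 0.25 rad at the same depth, so I'll continue.

>>> {"name": "apply_moves", "arguments": {
  "targets": [
    [[0, 0, 0, -0.13, 0.19], [0, 0, -0.1, -0.13, 0.19], [0, 0, 0, -0.13, 0.19], [0, 0, 0, -0.13, 0.19], [0, 0, 0, 0, 0.19]]
  ]
}}

```text
time_s: 8.7
ee_pos: [0.5284, -0.1439, 0.067]
ee_rot: [-0.68, 0.128, -0.142, 0.708]
ft_force: [-0.2, 0.1, 0.9]
opening: 0.0162
```

```bash
python3 -c "
from h import *
look('w20')"
```

```text
t 8.7 pos [ 0.5284 -0.1439  0.067 ] jaw yaw 1.1874 q6 -1.63 q [-0.42  0.02  1.94  0.05  1.18 -1.63] F [-0.22  0.07  0.88] T [0.003 0.019 0.039] op 0.0162
tool y axis [ 0.028  0.036 -0.999]
WING top 0.0986 boss 0.0458 diff 0.0527 n 2666 2222 rect [ 527.3 -144.5] [11.9 44. ] ang 2.888 px [ 303  235   42  114 3134]
```

>>> {"name": "apply_moves", "arguments": {
  "targets": [
    [[0, 0, 0, -0.14, 0.19], [0, 0, -0.1, -0.14, 0.19], [0, 0, 0, -0.14, 0.19], [0, 0, 0, -0.14, 0.19], [0, 0, 0, -0.14, 0.19]]
  ]
}}

```text
time_s: 9.25
ee_pos: [0.529, -0.1437, 0.0663]
ee_rot: [-0.593, 0.354, -0.378, 0.616]
ft_force: [0.5, 0.2, -1.5]
opening: 0.0161
```

>>> {"name": "apply_moves", "arguments": {
  "targets": [
    [[0, 0, 0, -0.14, 0.19], [0, 0, -0.1, -0.14, 0.19], [0, 0, 0, -0.14, 0.19], [0, 0, 0, -0.14, 0.19], [0, 0, 0, 0, 0.19]]
  ]
}}

```text
time_s: 9.75
ee_pos: [0.5297, -0.1438, 0.0656]
ee_rot: [0.472, -0.505, 0.535, -0.486]
ft_force: [-0.4, 0.4, -0.8]
opening: 0.0165
```

```bash
python3 -c "
from h import *
look('w21')"
```

```text
t 9.75 pos [ 0.5297 -0.1438  0.0656] jaw yaw -0.082 q6 -0.32 q [-0.4   0.01  1.95  0.    1.14 -0.32] F [-0.42  0.42 -0.78] T [ 0.043 -0.015 -0.038] op 0.0165
tool y axis [ 0.044 -0.017 -0.999]
WING top 0.0975 boss 0.0459 diff 0.0516 n 2784 2206 rect [ 527.6 -143.8] [12.  44.3] ang 1.625 px [ 304  236   41  114 3232]
```

>>> {"name": "apply_moves", "arguments": {
  "targets": [
    [[-0.1, 0, 0, -0.14, 0.19], [0, 0, -0.1, -0.14, 0.19], [0, 0, 0, -0.14, 0.19], [0, 0, 0, -0.14, 0.19], [0, 0, 0, -0.14, 0.19]]
  ]
}}

```text
time_s: 10.3
ee_pos: [0.5301, -0.1446, 0.0651]
ee_rot: [0.269, -0.635, 0.67, -0.274]
ft_force: [1.3, -1.2, -0.9]
opening: 0.016
```

>>> {"name": "apply_moves", "arguments": {
  "targets": [
    [[-0.1, 0, 0, -0.14, 0.19], [0, 0, -0.1, -0.14, 0.19], [0, 0, 0, -0.14, 0.19], [0, 0, 0, -0.14, 0.19], [0, 0, 0, 0, 0.19]]
  ]
}}

```text
time_s: 10.8
ee_pos: [0.5298, -0.1453, 0.0644]
ee_rot: [0.084, -0.684, 0.72, -0.078]
ft_force: [-0.2, 0.2, 0.5]
opening: 0.0165
```

```bash
python3 -c "
from h import *
look('w22')"
```

```text
t 10.8 pos [ 0.5298 -0.1453  0.0644] jaw yaw -1.3412 q6 0.983 q [-0.38  0.03  1.93 -0.05  1.16  0.98] F [-0.22  0.17  0.51] T [0.048 0.025 0.022] op 0.0165
tool y axis [-0.002 -0.051 -0.999]
WING top 0.0964 boss 0.0462 diff 0.0502 n 2747 2201 rect [ 528.4 -143.8] [44.3 12. ] ang 0.368 px [ 304  236   41  113 3115]
```

View pics/w22.png

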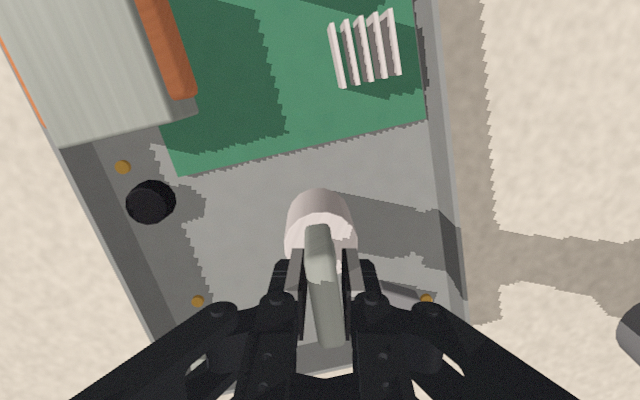

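The screw has now gone about 3.34 rad forward at 9.3 mm deep. I'll release it, lift clear and turn the gripper back half a turn to regrasp.

>>> {"name": "apply_moves", "arguments": {
  "targets": [
    [[0, 0, 0, 0.05, 0.5], [0, 0, 0, 0, 0.6], [0, 0, 1.5, 0, 0.6], [0, 0, 2.0, 0, 0.6], [0, 0, 0, 0.1, 0.6]]
  ]
}}

```text
time_s: 11.35
ee_pos: [0.5293, -0.1453, 0.1018]
ee_rot: [0.142, -0.675, 0.711, -0.138]
ft_force: [1.2, 0.1, 0.6]
opening: 0.0513
```

>>> {"name": "apply_moves", "arguments": {
  "targets": [
    [[0, 0, 0, 0.145, 0.6], [0, 0, 0, 0.145, 0.6], [0, 0, 0, 0.145, 0.6], [0, 0, 0, 0.145, 0.6], [0, 0, 0, 0.145, 0.6]]
  ]
}}

```text
time_s: 11.85
ee_pos: [0.5321, -0.1462, 0.1102]
ee_rot: [0.378, -0.574, 0.612, -0.392]
ft_force: [0.3, 0.3, 0.3]
opening: 0.0514
```

>>> {"name": "apply_moves", "arguments": {
  "targets": [
    [[0, 0, 0, 0.145, 0.6], [0, 0, 0, 0.145, 0.6], [0, 0, 0, 0.145, 0.6], [0, 0, 0, 0.145, 0.6], [0, 0, 0, 0.145, 0.6]]
  ]
}}

```text
time_s: 12.35
ee_pos: [0.5341, -0.147, 0.1177]
ee_rot: [-0.56, 0.393, -0.428, 0.59]
ft_force: [0.5, 0.6, 0.3]
opening: 0.0513
```

>>> {"name": "apply_moves", "arguments": {
  "targets": [
    [[0, 0, 0, 0.145, 0.6], [0, 0, 0, 0.145, 0.6], [0, 0, 0, 0.145, 0.6], [0, 0, 0, 0.145, 0.6], [0, 0, 0, 0.145, 0.6]]
  ]
}}

```text
time_s: 12.85
ee_pos: [0.5358, -0.1479, 0.1251]
ee_rot: [-0.665, 0.158, -0.185, 0.706]
ft_force: [0.7, -0.4, -0.2]
opening: 0.0513
```

>>> {"name": "apply_moves", "arguments": {
  "targets": [
    [[0, 0, 0, 0.145, 0.6], [0, 0, 0, 0.145, 0.6], [0, 0, 0, 0.145, 0.6], [0, 0, 0, 0.145, 0.6], [0, 0, 0, 0.145, 0.6]]
  ]
}}

```text
time_s: 13.35
ee_pos: [0.5376, -0.149, 0.1324]
ee_rot: [-0.677, -0.1, 0.084, 0.724]
ft_force: [0.1, 0.0, 0.6]
opening: 0.051
```

```bash
python3 -c "
from h import *
look('w23')"
```

```text
t 13.35 pos [ 0.5376 -0.149   0.1324] jaw yaw 1.8327 q6 -2.288 q [-0.44 -0.02  1.86  0.07  1.32 -2.29] F [0.11 0.02 0.62] T [-0.011  0.045  0.008] op 0.051
tool y axis [ 0.013  0.069 -0.998]
WING top 0.0965 boss 0.0458 diff 0.0507 n 1430 1486 rect [ 528.  -144.8] [43.8 12. ] ang 0.367 px [ 315  174   28   78 1558]
```

View pics/w23.png

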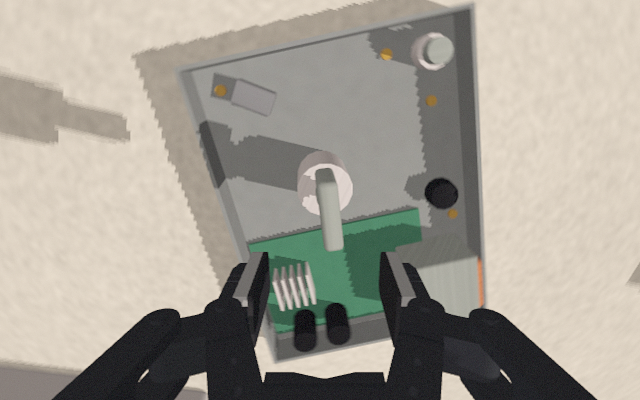

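The wing at (328,170)-(335,250) is unmoved (angle 0.367). The gripper is half a turn round with about 4° of tilt drift. I'll centre it and descend.

>>> {"name": "apply_moves", "arguments": {
  "targets": [
    [[-0.95, 0.5, -1.0, 0.1, 0.5], [0, 0, 0, 0, 0.5], [0, 0, -0.5, 0, 0.5]]
  ]
}}

```text
time_s: 13.7
ee_pos: [0.5303, -0.145, 0.1217]
ee_rot: [-0.673, -0.136, 0.119, 0.718]
ft_force: [0.4, 0.7, -0.1]
opening: 0.0428
```

```bash
python3 -c "
from h import *
look('w24')"
```

```text
t 13.7 pos [ 0.5303 -0.145   0.1217] jaw yaw 1.9343 q6 -2.388 q [-0.44 -0.03  1.88  0.07  1.3  -2.39] F [ 0.37  0.73 -0.07] T [-0.012 -0.023  0.004] op 0.0428
tool y axis [ 0.012  0.067 -0.998]
WING top 0.0945 boss 0.0441 diff 0.0504 n 1544 1562 rect [ 526.6 -144.1] [44.1 12.1] ang 0.364 px [ 310  190   23   80 1692]
```

>>> {"name": "apply_moves", "arguments": {
  "targets": [
    [[-0.3, 0.1, -1.8, 0, 0.5], [0, 0, -1.8, 0, 0.5], [0, 0, -1.8, 0, 0.45], [0, 0, -0.5, 0, 0.35], [0, 0, 0, 0, 0.3]]
  ]
}}

```text
time_s: 14.25
ee_pos: [0.5282, -0.1446, 0.0616]
ee_rot: [-0.673, -0.133, 0.115, 0.718]
ft_force: [0.5, 0.4, 0.6]
opening: 0.0256
```

```bash
python3 -c "
from h import *
look('w25')"
```

```text
t 14.25 pos [ 0.5282 -0.1446  0.0616] jaw yaw 1.9256 q6 -2.389 q [-0.44  0.04  1.92  0.07  1.19 -2.39] F [0.47 0.38 0.62] T [-0.062  0.    -0.002] op 0.0256
tool y axis [ 0.014  0.067 -0.998]
WING top 0.0965 boss 0.0459 diff 0.0506 n 2791 2604 rect [ 527.7 -144.7] [44.4 11.9] ang 0.369 px [ 310  241   33  114 3235]
```

View pics/w25.png

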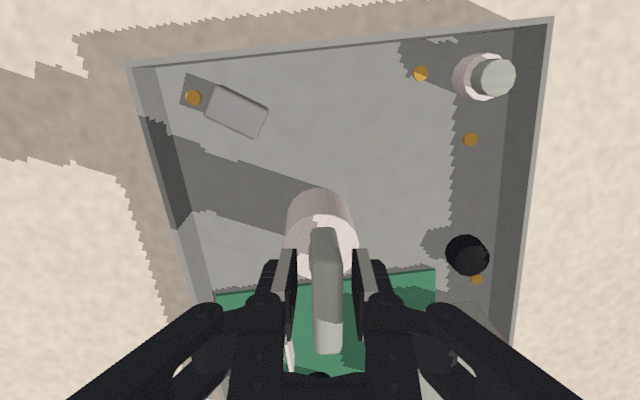

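>>> {"name": "apply_moves", "arguments": {
  "targets": [
    [[0, 0, 0, 0, 0.19], [0, 0, 0, -0.14, 0.19], [0, 0, 0, -0.14, 0.19], [0, 0, 0, -0.14, 0.19], [0, 0, 0, -0.14, 0.19]]
  ]
}}

```text
time_s: 14.8
ee_pos: [0.5295, -0.1441, 0.0654]
ee_rot: [-0.683, 0.065, -0.096, 0.721]
ft_force: [-0.4, 0.9, -0.4]
opening: 0.0162
```

>>> {"name": "apply_moves", "arguments": {
  "targets": [
    [[0, 0, 0, -0.14, 0.19], [0, 0, 0, -0.14, 0.19], [0, 0, 0, -0.14, 0.19], [0, 0, 0, -0.14, 0.19], [0, 0, 0, 0, 0.19]]
  ]
}}

```text
time_s: 15.3
ee_pos: [0.5306, -0.1449, 0.0692]
ee_rot: [-0.636, 0.258, -0.302, 0.662]
ft_force: [0.3, -0.2, 0.6]
opening: 0.0161
```

```bash
python3 -c "
from h import *
look('w26')"
```

```text
t 15.3 pos [ 0.5306 -0.1449  0.0692] jaw yaw 0.7585 q6 -1.196 q [-0.42 -0.01  1.96  0.04  1.13 -1.2 ] F [ 0.35 -0.23  0.57] T [-0.012  0.094  0.005] op 0.0161
tool y axis [ 0.072  0.01  -0.997]
WING top 0.0954 boss 0.046 diff 0.0494 n 2459 2385 rect [ 527.5 -144.3] [11.8 44. ] ang 2.447 px [ 303  229   40  107 2816]
```

>>> {"name": "apply_moves", "arguments": {
  "targets": [
    [[-0.3, 0, -0.6, -0.14, 0.19], [0, 0, -0.15, -0.14, 0.19], [0, 0, -0.1, -0.14, 0.19], [0, 0, -0.1, -0.14, 0.19], [0, 0, -0.1, -0.14, 0.19]]
  ]
}}

```text
time_s: 15.85
ee_pos: [0.5303, -0.1463, 0.0657]
ee_rot: [-0.508, 0.46, -0.515, 0.515]
ft_force: [-3.7, 0.2, 2.7]
opening: 0.0163
```

>>> {"name": "apply_moves", "arguments": {
  "targets": [
    [[-0.1, 0, -0.1, -0.14, 0.19], [0, 0, -0.1, -0.14, 0.19], [0, 0, -0.1, -0.14, 0.19], [0, 0, -0.1, -0.14, 0.19], [0, 0, 0, 0, 0.19]]
  ]
}}

```text
time_s: 16.35
ee_pos: [0.5295, -0.1465, 0.0655]
ee_rot: [0.359, -0.585, 0.638, -0.35]
ft_force: [-0.1, 0.8, -1.2]
opening: 0.0162
```

```bash
python3 -c "
from h import *
look('w27')"
```

```text
t 16.35 pos [ 0.5295 -0.1465  0.0655] jaw yaw -0.5194 q6 0.17 q [-0.38  0.01  1.95 -0.06  1.13  0.17] F [-0.13  0.79 -1.22] T [0.106 0.127 0.014] op 0.0162
tool y axis [ 0.026 -0.072 -0.997]
WING top 0.0942 boss 0.046 diff 0.0482 n 2651 2408 rect [ 528.2 -143.7] [44.1 12.7] ang 1.177 px [ 303  233   42  107 2994]
```

View pics/w27.png

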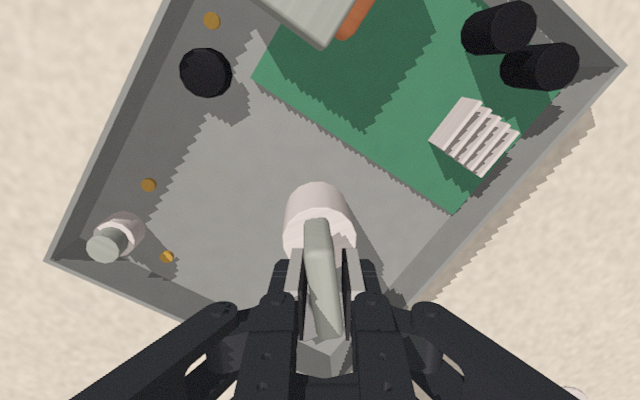

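>>> {"name": "apply_moves", "arguments": {
  "targets": [
    [[-0.1, 0.1, -0.3, -0.14, 0.19], [0, 0, -0.1, -0.14, 0.19], [0, 0, -0.1, -0.14, 0.19], [0, 0, 0, -0.05, 0.19], [0, 0, 0, 0, 0.18]]
  ]
}}

```text
time_s: 16.9
ee_pos: [0.5291, -0.1459, 0.0638]
ee_rot: [0.215, -0.652, 0.701, -0.193]
ft_force: [-0.7, 1.1, -0.8]
opening: 0.0153
```

```bash
python3 -c "
from h import *
look('w28')"
```

```text
t 16.9 pos [ 0.5291 -0.1459  0.0638] jaw yaw -0.9841 q6 0.65 q [-0.37  0.03  1.93 -0.08  1.16  0.65] F [-0.75  1.11 -0.81] T [ 0.216  0.102 -0.01 ] op 0.0153
tool y axis [-0.009 -0.076 -0.997]
WING top 0.0938 boss 0.0461 diff 0.0477 n 2645 2319 rect [ 528.4 -143.9] [44.2 12.4] ang 0.694 px [ 305  236   39  108 2959]
```

It has turned 6.16 rad forward and sunk about 11.8 mm. Now I'll clamp it.

>>> {"name": "apply_moves", "arguments": {
  "targets": [
    [[0, 0, 0, 0, 0.12], [0, 0, 0, 0, 0.05], [0, 0, 0, 0, 0], [0, 0, 0, 0, 0], [0, 0, 0, 0, 0]]
  ]
}}

```text
time_s: 17.45
ee_pos: [0.5291, -0.1457, 0.0639]
ee_rot: [0.216, -0.652, 0.7, -0.195]
ft_force: [1.0, -0.6, -0.2]
opening: 0.0117
```

```bash
python3 -c "
from h import *
look('w29')
snap('scene','s29');snap('top','t29')"
```

```text
t 17.45 pos [ 0.5291 -0.1457  0.0639] jaw yaw -0.9792 q6 0.643 q [-0.37  0.03  1.93 -0.08  1.16  0.64] F [ 0.96 -0.57 -0.22] T [ 0.977  0.458 -0.058] op 0.0117
tool y axis [-0.009 -0.073 -0.997]
WING top 0.0938 boss 0.0461 diff 0.0477 n 2498 2281 rect [ 528.1 -143.5] [43.8 11.4] ang 0.598 px [ 309  237   31  106 2818]
```

View pics/w29.png

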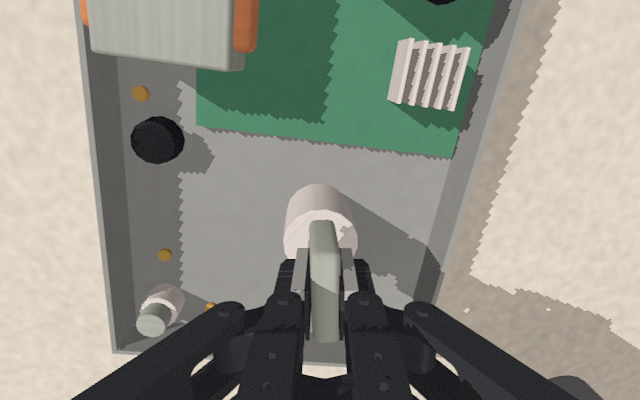

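View pics/s29.png

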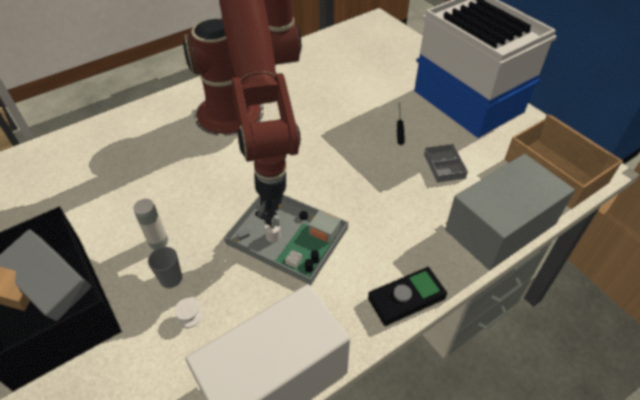

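The wing is clamped between the pads at (325,222)-(325,340), about 6.25 rad forward of the drop and 11.8 mm deep, and the loose things look unmoved. After a short settle I'll hand in.

>>> {"name": "apply_moves", "arguments": {
  "targets": [
    [[0, 0, 0, 0, 0], [0, 0, 0, 0, 0], [0, 0, 0, 0, 0]]
  ]
}}

```text
time_s: 17.9
ee_pos: [0.529, -0.1457, 0.0638]
ee_rot: [0.216, -0.652, 0.7, -0.195]
ft_force: [1.0, -1.1, -0.1]
opening: 0.0112
```

```bash
python3 -c "
from h import *
look('w30'); o=ctrl.get_obs();print(o['joint_velocities'].round(4))
print(ctrl.finish_job())"
```

```text
t 17.9 pos [ 0.529  -0.1457  0.0638] jaw yaw -0.9791 q6 0.643 q [-0.37  0.03  1.93 -0.08  1.16  0.64] F [ 0.99 -1.07 -0.14] T [0.959 0.381 0.015] op 0.0112
tool y axis [-0.009 -0.073 -0.997]
WING top 0.0937 boss 0.0456 diff 0.0481 n 2491 2296 rect [ 527.9 -143.7] [44.9 11.4] ang 0.598 px [ 309  237   31  106 2798]
[ 0.0005 -0.0002 -0.0006  0.0001 -0.0003  0.0013]
the job is handed in; nothing more can be done
None
```

The screw is started in its thread and turned one turn forward. I handed in at 17.9 s with the gripper clamped on the wing; no verdict was reported.

- **Backward:** I turned it between fingers about 16 mm apart. It dropped about 6 mm after roughly 2.45 rad (wing top above boss went from 59.4 to 53.5 mm).
- **Forward:** I turned it loosely, with one half-turn regrasp, to about 6.25 rad past the drop.

**Last checks:**
- **Depth:** about 11.5 mm; two late readings gave 11.8 and 11.4 mm.
- **Stillness:** the wing angle read the same in the last two pictures, and the arm's joints were at rest.
- **Grip:** the fingers were commanded shut and stopped at 11.2 mm on the 12 mm wing. I did not measure the contact force.
- **Tool tilt:** the tool had drifted about 4° off upright, giving a wrist moment of about 1 N m; the wrist force stayed low.
- **Loose things:** they looked unmoved in the scene and wrist pictures, judged by eye only.

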